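# Roll a tube up to the jig's stop and bolt it in

### The job

Roll the loose aluminium tube across the jig by pushing its side, keeping it down on the rubber and never picking it up, until you feel it come squarely home against the stop's buffer; keep a light, steady push of about 8 N on it for a second, never knocking or shoving the buffer. Then slide the keeper bolt fully across behind the tube so that it cannot roll away, without forcing it, and leave the other things where they are.

Things in the scene. Friction and masses are not known exactly. Their poses are not given: they have to be found in the camera images.
- tube: loose aluminium tube lying on the jig's rubber, 50 mm diameter, 200 mm long, dark ends, 0.25 to 0.5 kg. Origin at its centre, 25 mm above the rubber; its y axis runs along it (x and z turn as it rolls). Starts 60 to 130 mm short of home, within 0.15 rad of parallel to the stop. The rubber soon stops its rolling. Two fingers side by side near its middle keep it square; never over 14 N on it.
- jig: fixed plywood plate 260 (x) by 425 (y) by 18 mm with a 3 mm rubber strip 230 mm wide in y (top 21 mm above the table). Origin on the table under the plate, which spans x -130 to 130, y -195 to 230 mm; x points from the open side, where the tube starts, to the stop. The keeper bolt is on its +y side.
- stop: the stop's fixed bed on the jig, carrying the sliding buffer: an upright aluminium bar along y, 42 mm tall, top 65 mm above the table. Origin 46 mm above the table (tube-centre height), axes as the jig's; the buffer's face toward the tube is clamped anywhere from x = -14 to +14 mm here, not measured: feel for it. Home tube: centre 25 mm before that face. Over 12 N on it spoils the setting.
- keeper (a joint): travel of the keeper bolt in m along the jig's -y: 0 drawn back, 0.055 fully across at its end stop; starts at 0 to 0.008, friction about 2.5 N, stays where left. A 12 mm steel rod, round tip, axis 46 mm above the table. It rides with the buffer, axis 59 mm before its face, so it passes 3 mm behind a tube that is home but strikes one that is not, which must not be forced over 12 N.
- post_mid (a point): fixed point on the jig at the middle setting of the keeper's post, drawn back: 81 mm above the table, 7 mm below the post's top. The post (14 mm in jig x, 12 in y, from 38 to 88 mm above the table) stands on the bolt's outer end; it lies up to 14 mm from this point along jig x with the buffer's setting, and from it along -y by the bolt's travel. 40 mm beyond it on +y is free.
- offcut: bystander: short upright piece of the same tube, 50 mm across, 45 mm tall, standing on the jig plate near its -y end. Origin at its underside. Leave it alone.
- collar: bystander: stepped steel collar, 34 mm across, 28 mm tall, on the jig plate's near +y corner. Origin at its underside. Leave it alone.
- wrench: bystander: steel wrench lying on the table beyond the jig's +y edge. Leave it alone.
- screwjar: bystander: jar 64 mm across, 85 mm tall, on the table to the robot's left. Leave it alone.
- paintcan: bystander: can 100 mm across, 120 mm tall, far on the robot's left. Leave it alone.
- square: bystander: try square (wooden stock, steel blade 180 mm) on the table to the robot's right. Leave it alone.
- plank_end: bystander: wooden board end 140 by 70 by 22 mm on the table to the robot's right. Leave it alone.
Mind the look-alikes: they are no part of the job. What is shaped like the tube but yellow is not meant.

How it is judged:
On the way, in this order (a step that is already met when the one before it is completed fails the run):
1. the tube, on the rubber and with the keeper still drawn back (under 15 mm), is pressed squarely home against the stop's buffer with 2 N or more for 0.3 s (contact force between tube and stop above 2 N and x of tube in the frame of stop above -0.044 m and angle between the y axis of tube and the y axis of stop, either way round below 0.05 rad and value of joint keeper below 0.015 m and z of tube in the frame of stop between -0.004 and 0.006 m), for 0.3 s.
2. the keeper bolt is fully across (51 mm or more) with the tube still home (value of joint keeper above 0.051 m and x of tube in the frame of stop above -0.044 m), for 0.2 s.
At the end, for the whole second after the job is handed in: The tube is at rest on the rubber between buffer and keeper bolt (3 mm of play), its centre 10 to 44 mm before the stop's origin, under 0.05 rad off parallel, its middle within 30 mm of the stop's in y; the bolt is across (51 of its 55 mm or more) (all of step 2 and x of tube in the frame of stop below -0.01 m and y of tube in the frame of stop between -0.03 and 0.03 m and angle between the y axis of tube and the y axis of stop, either way round below 0.05 rad and linear speed of tube below 0.01 m/s and z of tube in the frame of stop between -0.004 and 0.006 m); the robot touches nothing.
It fails at once if the tube is pressed or knocked with more than 12 N against the stop, its buffer or the bolt that it carries (contact force between tube and stop above 12 N).
It fails at once if the tube is lifted more than 12 mm off the rubber (z of tube in the frame of stop above 0.012 m).
It fails at once if the robot squeezes or pushes the tube with more than 14 N (contact force between the fingers and tube above 14 N).
It fails at once if any of the bystanders is moved more than 25 mm (distance of any of offcut, collar, wrench, screwjar, paintcan, square, plank_end from where it was at the start of the episode above 0.025 m).
It also fails if it takes over 72 s, if anything falls off the work surface, if the arm or the gripper's body presses on something with over 40 N, if the wrist force passes 120 N, or if a joint passes its speed limit or range.

### The arm

A 6-joint arm with a two-finger parallel gripper is mounted at the origin on the work surface. World frame = base frame: x ahead of the robot, y to its left, z up, the work surface at z = 0. Lengths are in m, angles in rad, forces in N, time in s.
With the tool pointing down it reaches from about 0.35 to 0.975 m from the base axis. Payload 4.9 kg.
Tool frame: the origin (TCP) lies at the very end of the fingers, on their centre line; the grasp point (between the pads) lies ctrl.grip_point_offset behind it (ctrl.grip_point_offset is the distance from the TCP to the grasp point, in m); z points along the fingers, y is the direction in which the jaws open and shut (so a half turn about z gives the same grasp; the last joint's range is limited). The gripper opens to 85 mm and grips with 20 to 120 N. Pads are 22 mm wide; open, the fingers measure 114 mm over their backs; the gripper's body (76 mm by 85 mm) begins 54 mm behind the grasp point. The pads swing forward as they close: fully open they stand 13 mm farther back than shut.
Start: joints at [-1.394, 0.053, 1.613, -0, 1.476, -0.119], TCP at [0.182, -0.598, 0.231] pointing down, gripper open.
Joint ranges: [-3.01, 3.01], [-1.01, 2.22], [0.06, 2.58], [-1.02, 4.17], [0.09, 2.62], [-3.14, 3.14]. Speed limits (rad/s): [2.57, 2.57, 3.14, 3.14, 3.14, 3.14].

### API

Orientations are given as a rotation vector (axis times angle).
In Python, from station import ctrl gives the robot as it stands. The module is installed in compiled form; this text tells all that it offers.
- The arm moves only by the shell command python3 -m creep 'ROWS' [FORCE]. ROWS is JSON, a list of rows, each a list of 5 numbers: the closure in counts, from 0 (fully open) to 255 (shut), then the shift along the tool's x, y, z in mm, then the turn about the tool's z in rad. A call has 1 to 12 rows; each row is the pose to reach, as a shift and turn from the pose commanded when the call began, along the tool's axes at that moment; what a row does not reach only later rows make up. A row lasts 1/12 s, in which the tool goes at most 41.7 mm and 7.16 degrees, less where a joint would pass 70% of its speed; a pose out of reach is approached as far as the arm can. A call with a gripper value outside its range is refused whole. The fingers move at their own pace and stop on an object; FORCE is the grip in N (left out, the last holds). Time passes only in rows, so rows that repeat a pose let the fingers close. It gives the time, the measured TCP pose, the force and the opening at its end, in the units of the state.
- ctrl.get_obs(): the state, without advancing time (a new reading comes with each control period).
- ctrl.get_image(name): name is "scene" or "side" or "wrist"; returns the picture (400x640x3 uint8, red, green, blue); there is no depth.
- ctrl.calibration(name): a dict with "fx", "fy", "cx", "cy" (pixels), "k1" (the pictures are not rectified: a ray, as slopes to the right and down, at radius r is drawn at 1 + k1 r^2 times it, then the intrinsics apply), "R" (3x3) and "t" (3): a world point X has camera coordinates R X + t. Camera axes: x right, y down, z forward; pixel columns grow to the right and rows downward; lengths in m; the calibration is good to about 2 mm. A picture is of the moment at which its call begins: read the wrist's pose just before it. calibration takes no time and is no camera call; for the wrist camera it gives the pose at the moment of the call.
- ctrl.finish_job(): hands the job in, once; it reports no verdict.
Trained networks look in the newest picture that a camera, given by its name, has taken for a name from the list of things; names that differ only in an ending like _2 or _b are one class to them, and where a whole thing is asked for, a point or a joint stands for the part that bears it (a point fixed in the world has none). Each returns a list of dicts, best first, with "conf" (0 to 1); they miss things now and then, are a little off and sometimes report something else, mostly with a low value. They report only what shows in the picture. A call takes as long as a camera call. They do not tell look-alikes from the thing itself.
- ctrl.boxes_of(camera, label): "rect" ([left, top, width, height] in pixels, round what is visible of it).
- ctrl.outline_of(camera, label): "mask" (400x640 bool, what is visible of it) and "rect" ([left, top, width, height] in pixels, round what is visible of it).
The state is a dict: "t": time; "q": joint angles; "dq": joint speeds; "effort": joint torques, N m; "tool_pos": TCP position; "tool_rot": TCP orientation; "contact_force": force on the tool from outside, world axes, zero at the start; "wrist_torque": the same for the moment, N m; "opening": finger opening in m.
Only numpy, scipy, OpenCV 4.12 (cv2) and the standard library are available. Lean on these libraries where they do the work, as an engineer would, in place of code of your own. Each camera call takes 0.05 s, during which the arm holds its last target. There are 200 camera calls.

## Working session

There is one attempt and no reset: what is moved stays moved. The work goes in short steps, Python scripts to look and compute and a shell command to move; the robot and the scene stay as the last step left them, time stands still between calls to the robot, and variables do not carry over. Pictures are saved under pics/ and viewed, about 8 in all and at most 12, crops included, and the job is handed in when it is done.

```bash
mkdir -p pics; python3 - <<'E'
from station import ctrl
import cv2,numpy as np
o=ctrl.get_obs();print({k:np.round(v,3) for k,v in o.items()},ctrl.grip_point_offset)
for n in("scene","side"):
    im=ctrl.get_image(n);cv2.imwrite(f"pics/{n}0.png",im[...,::-1])
    c=ctrl.calibration(n);print(n,{k:np.round(v,4).tolist() for k,v in c.items()})
    for l in("tube","jig","stop","keeper","offcut","collar","wrench"):
        print(l,[(round(b["conf"],2),np.round(b["rect"]).tolist()) for b in ctrl.boxes_of(n,l)][:3])
print(ctrl.get_obs()["t"])
E
```

```text
{'t': np.float64(0.0), 'q': array([-1.394,  0.053,  1.614, -0.   ,  1.476, -0.119]), 'dq': array([ 0.001,  0.001, -0.002,  0.   ,  0.001, -0.001]), 'effort': array([ 2.0000e-03, -3.9369e+01, -3.7017e+01, -0.0000e+00,  7.0000e-03,
       -0.0000e+00]), 'tool_pos': array([ 0.182, -0.597,  0.23 ]), 'tool_rot': array([-3.105, -0.463,  0.   ]), 'contact_force': array([-0.332, -0.954,  0.167]), 'wrist_torque': array([0.008, 0.014, 0.015]), 'opening': np.float64(0.085)} 0.0187
scene {'fx': 391.634, 'fy': 391.634, 'cx': 320.2307, 'cy': 198.014, 'k1': 0.013, 'R': [[-0.82, 0.5723, -0.0103], [0.4629, 0.6525, -0.6], [-0.3366, -0.4968, -0.7999]], 't': [0.374, -0.1618, 1.2536]}
tube [(0.87, [304.0, 139.0, 58.0, 50.0]), (0.77, [384.0, 217.0, 56.0, 74.0]), (0.58, [250.0, 167.0, 47.0, 66.0])]
jig [(0.98, [193.0, 156.0, 158.0, 150.0]), (0.41, [319.0, 229.0, 9.0, 11.0])]
stop [(0.71, [205.0, 192.0, 94.0, 79.0])]
keeper [(0.7, [278.0, 250.0, 18.0, 17.0])]
offcut [(0.92, [230.0, 161.0, 16.0, 16.0])]
collar [(0.71, [317.0, 226.0, 15.0, 16.0]), (0.45, [289.0, 277.0, 65.0, 53.0])]
wrench [(0.8, [289.0, 277.0, 65.0, 52.0])]
side {'fx': 378.2187, 'fy': 378.2187, 'cx': 312.8709, 'cy': 205.7993, 'k1': -0.0348, 'R': [[-0.9975, -0.0664, 0.0229], [-0.0614, 0.6662, -0.7432], [0.0341, -0.7428, -0.6686]], 't': [0.4299, 0.1129, 1.3377]}
tube [(0.86, [321.0, 251.0, 31.0, 59.0]), (0.76, [329.0, 182.0, 30.0, 44.0]), (0.62, [352.0, 150.0, 25.0, 25.0])]
jig [(0.67, [224.0, 174.0, 85.0, 83.0])]
stop [(0.89, [231.0, 178.0, 30.0, 64.0])]
keeper [(0.66, [257.0, 232.0, 6.0, 9.0])]
offcut [(0.59, [275.0, 171.0, 19.0, 16.0]), (0.33, [273.0, 181.0, 22.0, 44.0])]
collar [(0.67, [281.0, 148.0, 44.0, 14.0])]
wrench [(0.87, [233.0, 269.0, 55.0, 11.0])]
0.8
```

View pics/scene0.png

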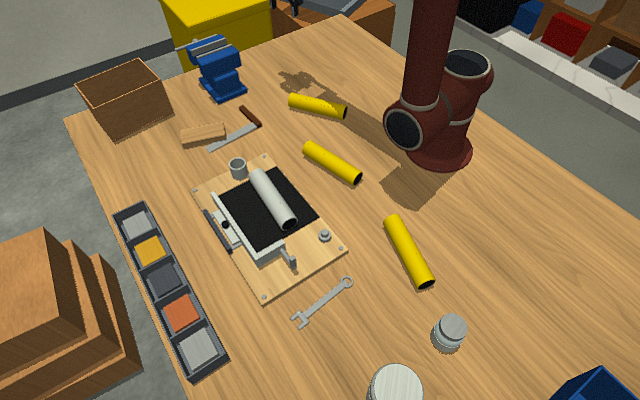

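View pics/side0.png

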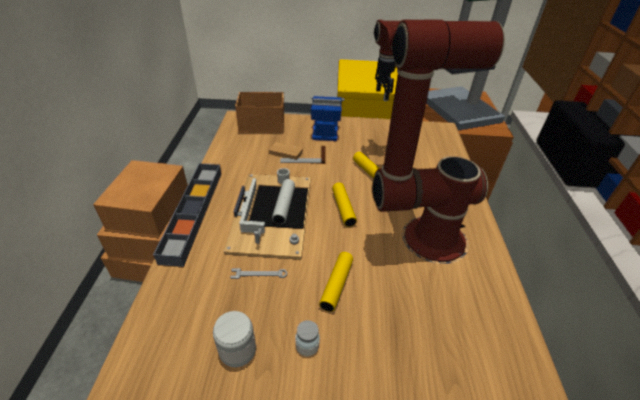

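```bash
cat >h.py <<'E'
from station import ctrl
import cv2,numpy as np
def K(c): return np.array([[c["fx"],0,c["cx"]],[0,c["fy"],c["cy"]],[0,0,1]])
def rays(c,uv):
    k=c["k1"];p=(np.asarray(uv,float).reshape(-1,2)-[c["cx"],c["cy"]])/[c["fx"],c["fy"]]
    s=p.copy()
    for _ in range(20): s=p/(1+k*(s**2).sum(1,keepdims=True))
    return np.c_[s,np.ones(len(s))]@np.array(c["R"])
def toplane(c,uv,z):
    C=-np.array(c["R"]).T@np.array(c["t"]);d=rays(c,uv)
    return C+d*((z-C[2])/d[:,2:])
def proj(c,X):
    P=np.atleast_2d(X)@np.array(c["R"]).T+c["t"];s=P[:,:2]/P[:,2:]
    s=s*(1+c["k1"]*(s**2).sum(1,keepdims=True));return s*[c["fx"],c["fy"]]+[c["cx"],c["cy"]]
E
python3 - <<'E'
from h import *
for n in("scene","side"):
    im=ctrl.get_image(n);c=ctrl.calibration(n)
    for l,z in(("jig",.018),("tube",.046),("stop",.06),("keeper",.08)):
        for m in ctrl.outline_of(n,l)[:3]:
            cs,_=cv2.findContours(m["mask"].astype(np.uint8),0,1)
            if not cs: continue
            P=toplane(c,np.vstack(cs)[:,0],z)[:,:2].astype(np.float32)
            r=cv2.minAreaRect(P);print(n,l,round(m["conf"],2),np.round(m["rect"]),"c",np.round(r[0],3),"s",np.round(r[1],3),"a",round(r[2],1),"corners",np.round(cv2.boxPoints(r),3).tolist() if l=="jig" else "")
E
```

```text
scene jig 0.88 [188. 152. 160. 154.] c [ 0.594 -0.07 ] s [0.433 0.262] a 90.0 corners [[0.46299999952316284, -0.28700000047683716], [0.7250000238418579, -0.28700000047683716], [0.7260000109672546, 0.1459999978542328], [0.46299999952316284, 0.1459999978542328]]
scene jig 0.26 [277. 246.  20.  21.] c [0.601 0.069] s [0.024 0.069] a 0.9 corners [[0.5889999866485596, 0.10400000214576721], [0.5899999737739563, 0.03500000014901161], [0.6140000224113464, 0.03500000014901161], [0.6129999756813049, 0.10400000214576721]]
scene tube 0.93 [303. 140.  60.  47.] c [ 0.338 -0.113] s [0.066 0.225] a 13.7 corners 
scene tube 0.91 [250. 168.  46.  62.] c [ 0.55  -0.101] s [0.235 0.056] a 87.1 corners 
scene tube 0.82 [383. 218.  54.  71.] c [0.354 0.235] s [0.214 0.055] a 74.2 corners 
scene stop 0.72 [204. 194.  94.  76.] c [ 0.677 -0.029] s [0.1   0.324] a 16.5 corners 
scene keeper 0.57 [278. 251.  16.  17.] c [0.615 0.102] s [0.062 0.019] a 88.0 corners 
side jig 0.84 [225. 173.  84.  86.] c [ 0.597 -0.067] s [0.272 0.447] a 0.4 corners [[0.45899999141693115, 0.1550000011920929], [0.4620000123977661, -0.2919999957084656], [0.7350000143051147, -0.28999999165534973], [0.7310000061988831, 0.15700000524520874]]
side tube 0.78 [316. 249.  37.  62.] c [0.344 0.244] s [0.231 0.054] a 73.9 corners 
side tube 0.76 [329. 183.  29.  43.] c [ 0.325 -0.106] s [0.058 0.247] a 13.8 corners 
side tube 0.57 [353. 151.  24.  23.] c [ 0.237 -0.366] s [0.066 0.177] a 33.5 corners 
side stop 0.91 [234. 178.  29.  65.] c [ 0.67  -0.026] s [0.099 0.343] a 16.4 corners 
side keeper 0.57 [256. 228.   5.  11.] c [0.606 0.117] s [0.019 0.062] a 9.7 corners
```

```bash
python3 -m creep '[[0,30,-26,-4,0.02],[0,60,-51,-8,0.05],[0,95,-81,-14,0.09],[0,127,-108,-20,0.13],[0,158,-135,-25,0.17],[0,190,-162,-30,0.2],[0,222,-189,-35,0.23],[0,254,-216,-40,0.26],[0,286,-243,-45,0.28],[0,318,-270,-50,0.295],[0,350,-297,-50,0.295],[0,382,-324,-50,0.295]]' && python3 -m creep '[[0,32,-27,0,0],[0,62,-55,0,0],[0,67,-60,0,0],[0,67,-60,0,0],[0,67,-60,0,0]]'
python3 - <<'E'
from h import *
im=ctrl.get_image("wrist");c=ctrl.calibration("wrist");cv2.imwrite("pics/w1.png",im[...,::-1])
o=ctrl.get_obs();print(o["t"],o["tool_pos"],o["tool_rot"],o["contact_force"]);print({k:np.round(v,3).tolist() for k,v in c.items()})
for l,z in(("tube",.046),("stop",.065),("keeper",.088)):
    for m in ctrl.outline_of("wrist",l)[:2]:
        cs,_=cv2.findContours(m["mask"].astype(np.uint8),0,1)
        r=cv2.minAreaRect(toplane(c,np.vstack(cs)[:,0],z)[:,:2].astype(np.float32));print(l,round(m["conf"],2),np.round(m["rect"]),np.round(r[0],3),np.round(r[1],3),round(r[2],1))
E
```

```text
t: 2.3
tool_pos: [0.4497, -0.1815, 0.2823]
tool_rot: [3.14, 0.001, 0.003]
contact_force: [0.4, 0.0, 0.2]
opening: 0.0857
t: 2.72
tool_pos: [0.5155, -0.1232, 0.2811]
tool_rot: [3.141, 0.003, -0.001]
contact_force: [0.0, 0.1, 0.1]
opening: 0.0853
2.7667 [ 0.51520104 -0.12386449  0.28120433] [ 3.14119276e+00  4.37577961e-04 -9.43437865e-04] [-0.41967925  0.01689384  0.45944978]
{'fx': 339.43, 'fy': 339.43, 'cx': 319.666, 'cy': 203.284, 'k1': 0.002, 'R': [[-0.0, -1.0, -0.001], [-0.95, -0.0, 0.312], [-0.312, 0.001, -0.95]], 't': [-0.124, 0.433, 0.588]}
tube 0.9 [250. 269. 150.  69.] [ 0.337 -0.125] [0.057 0.203] 14.2
tube 0.85 [  0. 254. 142.  70.] [0.351 0.195] [0.173 0.063] 73.5
stop 0.65 [ 64.   0. 343.  89.] [ 0.637 -0.037] [0.077 0.33 ] 0.0
keeper 0.77 [ 64.  66. 106.  19.] [0.609 0.063] [0.098 0.015] 86.6
```

View pics/w1.png

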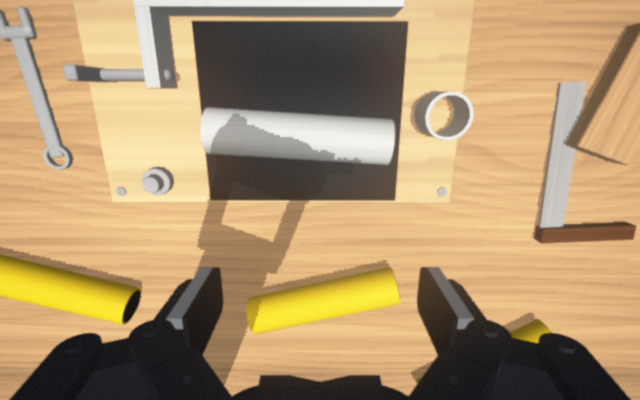

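```bash
python3 - <<'E'
from h import *
c=ctrl.calibration("wrist")
f=lambda z,*p:print(z,np.round(toplane(c,p,z)[:,:2],4).tolist())
f(.046,(208,130.5),(392,140.5));f(.021,(193,21),(407,21),(397,200),(210,200));f(.018,(121,191),(442,191))
f(.065,(190,7),(400,7));f(.023,(190,15),(400,15));f(.088,(64,66),(78,66),(64,78),(78,78));f(.046,(140,69),(140,80),(175,69),(175,80));f(.018,(415,115),(474,115));f(.046,(154,170),)
E
```

```text
0.046 [[0.5544, -0.0027], [0.5432, -0.2051]]
0.021 [[0.6662, 0.0094], [0.6658, -0.2181], [0.4663, -0.2213], [0.4666, 0.0118]]
0.018 [[0.4776, 0.1223], [0.477, -0.2772]]
0.065 [[0.6701, -0.0039], [0.6697, -0.2006]]
0.023 [[0.6715, 0.0112], [0.6711, -0.2098]]
0.088 [[0.6173, 0.11], [0.6173, 0.0972], [0.607, 0.1125], [0.607, 0.0995]]
0.046 [[0.6173, 0.0613], [0.6065, 0.0631], [0.6172, 0.025], [0.6065, 0.0264]]
0.018 [[0.5688, -0.2358], [0.5686, -0.3041]]
0.046 [[0.5104, 0.0632]]
```

```bash
python3 -m creep '[[0,-20,-14,25,0],[0,-30,-20,60,0],[0,-30,-20,100,0],[0,-30,-20,140,0],[0,-30,-20,175,0],[0,-30,-20,205,0],[0,-30,-20,230,0],[0,-30,-20,247,0],[0,-30,-20,257,0],[0,-30,-20,257,0],[0,-30,-20,257,0]]'
python3 - <<'E'
from h import *
im=ctrl.get_image("wrist");cv2.imwrite("pics/w2.png",im[...,::-1])
for i in range(4): ctrl.get_image("wrist");o=ctrl.get_obs();print(o["t"],o["tool_pos"],o["contact_force"])
E
```

```text
t: 3.83
tool_pos: [0.4857, -0.1039, 0.0247]
tool_rot: [3.141, -0.0, 0.0]
contact_force: [-0.4, -0.2, 0.4]
opening: 0.0854
3.9333 [ 0.4870308  -0.10410726  0.02613736] [ 0.16395876  0.01168095 -0.32440478]
3.9833 [ 0.48713055 -0.10403386  0.02622711] [0.16355218 0.49718655 0.33560546]
4.0333 [ 0.48704389 -0.10390515  0.02611128] [-0.20309993  0.00524468 -0.08993778]
4.0833 [ 0.48688458 -0.10378452  0.02589498] [ 0.30471854 -0.46354589  0.10880947]
```

View pics/w2.png

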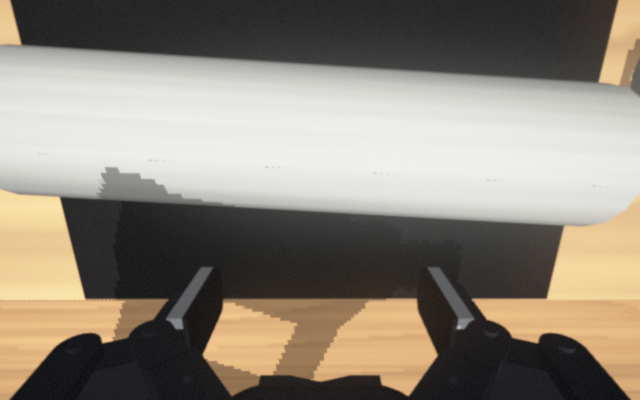

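```bash
python3 -m creep '[[0,8,0,0,0],[0,16,0,0,0],[0,20,0,0,0],[0,22,0,0,0],[0,24,0,0,0],[0,26,0,0,0],[0,28,0,0,0],[0,30,0,0,0],[0,32,0,0,0],[0,34,0,0,0],[0,36,0,0,0],[0,38,0,0,0]]'; python3 - <<'E'
from h import *
im=ctrl.get_image("wrist");cv2.imwrite("pics/w3.png",im[...,::-1])
c=ctrl.calibration("wrist")
for m in ctrl.outline_of("wrist","tube")[:2]:
    ys,xs=np.where(m["mask"]);print(m["conf"],m["rect"])
    for u in(200,440):
        v=ys[xs==u]
        if len(v): print(u,v.min(),v.max(),toplane(c,[(u,(v.min()+v.max())/2)],.046))
E
```

```text
t: 5.08
tool_pos: [0.5239, -0.1033, 0.0243]
tool_rot: [-3.142, -0.001, -0.0]
contact_force: [-0.6, -0.7, 0.9]
opening: 0.0848
0.74 [0.0, 119.7, 640.0, 167.6]
200 132 268 [[ 0.56488146 -0.0592618   0.046     ]]
440 148 280 [[ 0.55937714 -0.14992679  0.046     ]]
```

View pics/w3.png

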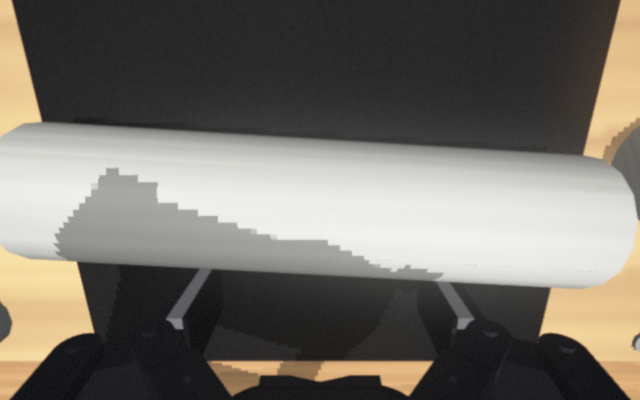

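```bash
python3 -m creep '[[0,2,0,0,0],[0,4,0,0,0],[0,6,0,0,0],[0,8,0,0,0],[0,10,0,0,0],[0,12,0,0,0],[0,15,0,0,0],[0,18,0,0,0],[0,21,0,0,0],[0,24,0,0,0],[0,27,0,0,0],[0,30,0,0,0]]'; python3 -m creep '[[0,3,0,0,0],[0,6,0,0,0],[0,9,0,0,0],[0,12,0,0,0],[0,15,0,0,0],[0,17,0,0,0],[0,19,0,0,0],[0,21,0,0,0],[0,23,0,0,0],[0,25,0,0,0],[0,25,0,0,0]]'; python3 - <<'E'
from h import *
im=ctrl.get_image("wrist");cv2.imwrite("pics/w4.png",im[...,::-1])
c=ctrl.calibration("wrist");print(ctrl.get_obs()["tool_pos"],ctrl.get_obs()["contact_force"])
for m in ctrl.outline_of("wrist","tube")[:2]:
    ys,xs=np.where(m["mask"]);print(m["conf"],m["rect"])
    for u in(100,200,440,540):
        v=ys[xs==u]
        if len(v): print(u,v.min(),v.max(),toplane(c,[(u,(v.min()+v.max())/2)],.046))
E
```

```text
t: 6.18
tool_pos: [0.554, -0.1033, 0.0243]
tool_rot: [-3.142, -0.001, 0.0]
contact_force: [-0.6, -0.0, 0.2]
opening: 0.0856
t: 7.1
tool_pos: [0.5791, -0.1033, 0.0244]
tool_rot: [3.142, 0.001, 0.001]
contact_force: [0.8, 0.6, 0.1]
opening: 0.0853
[ 0.57892312 -0.1031958   0.02430808] [ 0.70934032 -0.02436213  0.5869273 ]
0.67 [0.0, 113.3, 640.0, 170.1]
100 121 258 [[ 0.62362836 -0.0225366   0.046     ]]
200 128 263 [[ 0.62133831 -0.05939557  0.046     ]]
440 143 277 [[ 0.61569291 -0.14961367  0.046     ]]
540 148 283 [[ 0.61351925 -0.18780666  0.046     ]]
```

View pics/w4.png

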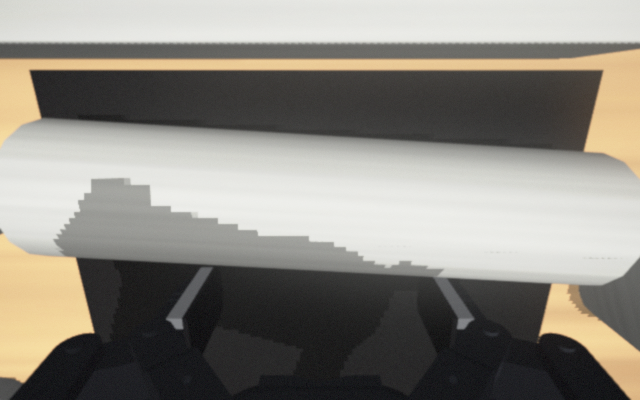

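```bash
python3 -m creep '[[0,2,0,0,0],[0,4,0,0,0],[0,6,0,0,0],[0,8,0,0,0],[0,10,0,0,0],[0,12,0,0,0],[0,13,0,0,0],[0,14,0,0,0],[0,15,0,0,0],[0,15,0,0,0]]'; python3 -m creep '[[0,0.5,0,0,0],[0,1,0,0,0],[0,1.5,0,0,0],[0,2,0,0,0]]';python3 -m creep '[[0,0.5,0,0,0],[0,1,0,0,0],[0,1.5,0,0,0],[0,2,0,0,0]]';python3 -m creep '[[0,0.5,0,0,0],[0,1,0,0,0],[0,1.5,0,0,0],[0,2,0,0,0]]';  python3 - <<'E'
from h import *
im=ctrl.get_image("wrist")
c=ctrl.calibration("wrist");print(ctrl.get_obs()["tool_pos"],ctrl.get_obs()["contact_force"])
for m in ctrl.outline_of("wrist","tube")[:2]:
    ys,xs=np.where(m["mask"]);print(m["conf"],m["rect"])
    for u in(100,200,440,540):
        v=ys[xs==u]
        if len(v): print(u,v.min(),v.max(),toplane(c,[(u,(v.min()+v.max())/2)],.046))
E
```

```text
t: 8.03
tool_pos: [0.5939, -0.1032, 0.0243]
tool_rot: [3.142, 0.001, 0.0]
contact_force: [0.3, 0.4, -0.4]
opening: 0.0854
t: 8.37
tool_pos: [0.5957, -0.1032, 0.0243]
tool_rot: [3.142, 0.001, -0.0]
contact_force: [0.2, 0.1, -0.6]
opening: 0.0856
t: 8.7
tool_pos: [0.5977, -0.1032, 0.0243]
tool_rot: [-3.142, -0.001, 0.0]
contact_force: [-0.7, 0.3, 0.3]
opening: 0.085
t: 9.03
tool_pos: [0.5998, -0.1032, 0.0243]
tool_rot: [-3.142, -0.001, -0.0]
contact_force: [0.0, -0.1, 0.3]
opening: 0.0854
[ 0.59987057 -0.10319654  0.02430583] [-0.70222152  0.19062923  0.00178716]
```

```bash
python3 -m creep '[[0,0.5,0,0,0],[0,1,0,0,0],[0,1.5,0,0,0]]';python3 -m creep '[[0,0.5,0,0,0],[0,1,0,0,0]]';python3 -m creep '[[0,0.5,0,0,0],[0,1,0,0,0]]';  python3 - <<'E'
from h import *
im=ctrl.get_image("wrist");cv2.imwrite("pics/w5.png",im[...,::-1])
E
```

```text
t: 9.38
tool_pos: [0.6013, -0.1032, 0.0243]
tool_rot: [-3.142, -0.001, 0.0]
contact_force: [0.1, -1.0, 0.8]
opening: 0.0858
t: 9.55
tool_pos: [0.6019, -0.1032, 0.0243]
tool_rot: [-3.142, -0.001, 0.002]
contact_force: [-3.1, -0.7, 2.9]
opening: 0.0852
t: 9.72
tool_pos: [0.6029, -0.1033, 0.0242]
tool_rot: [3.141, 0.001, -0.002]
contact_force: [-2.9, 0.1, 0.9]
opening: 0.0856
```

View pics/w5.png

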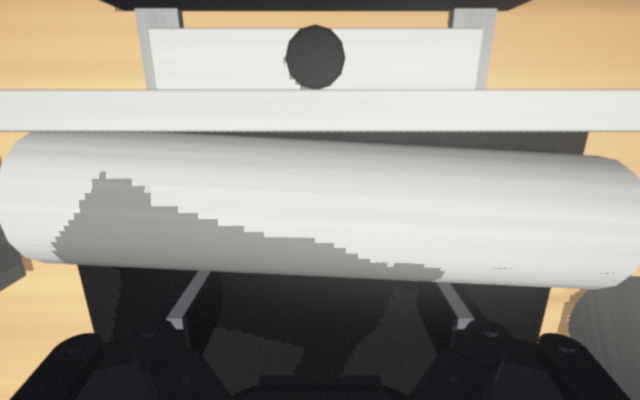

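```bash
python3 -m creep '[[0,0.5,0,0,0],[0,1,0,0,0]]';python3 -m creep '[[0,0.5,0,0,0],[0,1,0,0,0]]';python3 -m creep '[[0,0.5,0,0,0],[0,1,0,0,0]]'
```

```text
t: 9.93
tool_pos: [0.6041, -0.1033, 0.0242]
tool_rot: [3.142, 0.001, -0.001]
contact_force: [-3.1, 0.1, 1.4]
opening: 0.0856
t: 10.1
tool_pos: [0.6052, -0.1032, 0.0243]
tool_rot: [3.142, 0.001, -0.0]
contact_force: [-2.1, -0.6, 2.5]
opening: 0.0852
t: 10.27
tool_pos: [0.6063, -0.1032, 0.0243]
tool_rot: [-3.142, -0.001, 0.0]
contact_force: [-2.8, -0.4, 1.0]
opening: 0.0852
```

```bash
for i in 1 2; do true; done; python3 -m creep '[[0,0.5,0,0,0],[0,1,0,0,0]]';python3 -m creep '[[0,0.4,0,0,0],[0,0.8,0,0,0]]';python3 -m creep '[[0,0.4,0,0,0],[0,0.8,0,0,0]]'
```

```text
t: 10.43
tool_pos: [0.6072, -0.1032, 0.0243]
tool_rot: [-3.142, -0.001, 0.0]
contact_force: [-2.3, -0.9, 1.3]
opening: 0.0855
t: 10.6
tool_pos: [0.608, -0.1032, 0.0243]
tool_rot: [3.142, 0.001, -0.0]
contact_force: [-2.3, -0.3, 1.1]
opening: 0.0858
t: 10.77
tool_pos: [0.6088, -0.1032, 0.0243]
tool_rot: [3.142, 0.001, -0.0]
contact_force: [-2.5, -0.1, 2.4]
opening: 0.0853
```

```bash
python3 -m creep '[[0,0.3,0,0,0],[0,0.6,0,0,0]]';python3 -m creep '[[0,0.3,0,0,0],[0,0.6,0,0,0]]';python3 -m creep '[[0,0.3,0,0,0]]';python3 -m creep '[[0,0.3,0,0,0]]'
```

```text
t: 10.93
tool_pos: [0.6094, -0.1032, 0.0243]
tool_rot: [3.142, 0.001, -0.0]
contact_force: [-2.5, -0.1, 1.2]
opening: 0.0855
t: 11.1
tool_pos: [0.61, -0.1032, 0.0243]
tool_rot: [3.142, 0.001, -0.0]
contact_force: [-3.2, 0.1, 1.0]
opening: 0.085
t: 11.18
tool_pos: [0.6103, -0.1032, 0.0243]
tool_rot: [3.142, 0.001, -0.0]
contact_force: [-2.9, -0.9, 1.7]
opening: 0.0857
t: 11.27
tool_pos: [0.6105, -0.1032, 0.0243]
tool_rot: [3.142, 0.001, -0.001]
contact_force: [-3.2, -1.3, 1.6]
opening: 0.0856
```

```bash
python3 -m creep '[[0,0.3,0,0,0]]';python3 -m creep '[[0,0.3,0,0,0]]';python3 -m creep '[[0,0.3,0,0,0]]';  python3 - <<'E'
from h import *
im=ctrl.get_image("wrist");cv2.imwrite("pics/w6.png",im[...,::-1])
E
```

```text
t: 11.35
tool_pos: [0.6106, -0.1032, 0.0243]
tool_rot: [-3.142, -0.001, 0.002]
contact_force: [-5.0, -0.7, 3.6]
opening: 0.0852
t: 11.43
tool_pos: [0.6106, -0.1032, 0.0242]
tool_rot: [-3.142, -0.002, 0.003]
contact_force: [-7.2, -1.2, 5.6]
opening: 0.0854
t: 11.52
tool_pos: [0.6105, -0.1032, 0.0242]
tool_rot: [-3.141, -0.002, 0.004]
contact_force: [-6.9, -1.0, 5.9]
opening: 0.0852
```

View pics/w6.png

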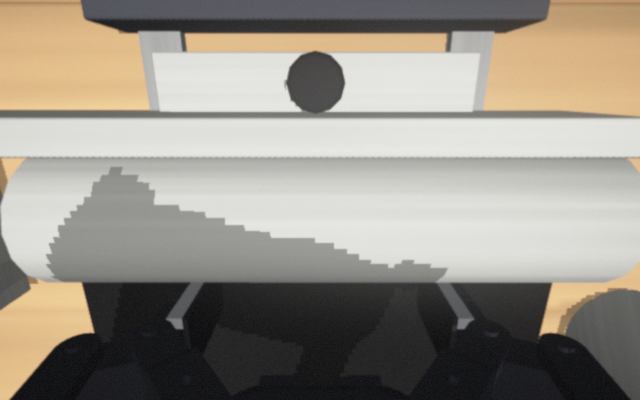

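```bash
python3 -m creep '[[0,0.1,0,0,0],[0,0.1,0,0,0],[0,0.1,0,0,0]]';python3 -m creep '[[0,0,0,0,0],[0,0,0,0,0],[0,0,0,0,0],[0,0,0,0,0],[0,0,0,0,0]]';python3 -m creep '[[0,0,0,0,0],[0,0,0,0,0],[0,0,0,0,0],[0,0,0,0,0],[0,0,0,0,0]]'
```

```text
t: 11.82
tool_pos: [0.6106, -0.1032, 0.0242]
tool_rot: [-3.141, -0.002, 0.004]
contact_force: [-7.2, -1.3, 4.3]
opening: 0.0852
t: 12.23
tool_pos: [0.6106, -0.1032, 0.0242]
tool_rot: [-3.141, -0.002, 0.004]
contact_force: [-6.9, -0.9, 5.2]
opening: 0.0853
t: 12.65
tool_pos: [0.6106, -0.1032, 0.0242]
tool_rot: [-3.141, -0.002, 0.004]
contact_force: [-6.2, -1.2, 5.0]
opening: 0.0853
```

```bash
python3 -m creep '[[0,-0.5,0,0,0],[0,-1,0,0,0],[0,-2,0,0,0],[0,-4,0,0,0],[0,-8,0,0,0],[0,-14,0,0,0],[0,-22,0,0,0],[0,-30,0,0,0],[0,-38,0,0,0],[0,-44,0,-10,0],[0,-48,-15,-40,0],[0,-50,-40,-75,0]]'; python3 -m creep '[[255,-10,-35,-35,0],[255,-20,-70,-65,0],[255,-30,-105,-90,0],[255,-30,-125,-100,0],[255,-30,-125,-100,0],[255,-30,-125,-100,0],[255,-30,-125,-100,0]]'; python3 - <<'E'
from h import *
im=ctrl.get_image("wrist");cv2.imwrite("pics/w7.png",im[...,::-1])
c=ctrl.calibration("wrist");print({k:np.round(v,4).tolist() for k,v in c.items()});o=ctrl.get_obs();print(o["t"],o["tool_pos"],o["contact_force"])
for l in("keeper","tube","collar"):print([(b["conf"],b["rect"]) for b in ctrl.boxes_of("wrist",l)[:2]])
E
```

```text
t: 13.65
tool_pos: [0.5583, -0.0646, 0.0961]
tool_rot: [-3.141, 0.004, 0.009]
contact_force: [1.2, 0.1, 0.8]
opening: 0.0857
t: 14.23
tool_pos: [0.5309, 0.0606, 0.1974]
tool_rot: [3.141, 0.002, -0.001]
contact_force: [0.1, 0.3, 0.2]
opening: 0.0006
{'fx': 339.43, 'fy': 339.43, 'cx': 319.6663, 'cy': 203.2844, 'k1': 0.0022, 'R': [[-0.0003, -1.0, -0.001], [-0.9497, -0.0, 0.313], [-0.313, 0.001, -0.9497]], 't': [0.0596, 0.4731, 0.5134]}
14.2833 [0.53064971 0.0601676  0.19663751] [ 0.58571555  0.35536508 -0.65172498]
[(0.84, [244.3, 81.0, 109.7, 19.7])]
[(0.64, [419.0, 317.1, 172.3, 63.0]), (0.63, [391.0, 4.4, 249.0, 75.1])]
[(0.7, [243.9, 80.2, 112.9, 24.2])]
```

View pics/w7.png

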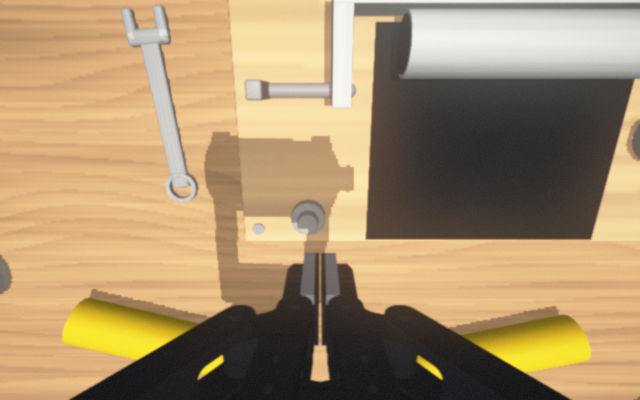

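```bash
python3 - <<'E'
from h import *
c=ctrl.calibration("wrist")
f=lambda z,*p:print(z,np.round(toplane(c,p,z)[:,:2],4).tolist())
f(.088,(245,80),(261,80),(245,99),(261,99),(253,90));f(.046,(300,84),(300,98),(355,91));f(.065,(400,8));f(.046,(420,45),(420,79))
E
```

```text
0.088 [[0.6178, 0.111], [0.6178, 0.0999], [0.6052, 0.1119], [0.6052, 0.1006], [0.6112, 0.1058]]
0.046 [[0.616, 0.0751], [0.6051, 0.0753], [0.6105, 0.0301]]
0.065 [[0.6667, 0.0016]]
0.046 [[0.6448, -0.02], [0.6196, -0.0223]]
```

```bash
python3 -m creep '[[255,25,-28,0,0],[255,50,-56,0,0],[255,75,-80,0,0],[255,81,-86,10,0],[255,81,-86,40,0],[255,81,-86,75,0],[255,81,-86,105,0],[255,81,-86,120,0],[255,81,-86,127,0],[255,81,-86,127,0],[255,81,-86,127,0]]';  python3 -m creep '[[255,0,2,0,0],[255,0,4,0,0],[255,0,6,0,0],[255,0,8,0,0],[255,0,10,0,0],[255,0,12,0,0]]';python3 -m creep '[[255,0,1,0,0],[255,0,2,0,0],[255,0,3,0,0],[255,0,4,0,0]]'
```

```text
t: 15.35
tool_pos: [0.6133, 0.1466, 0.0723]
tool_rot: [-3.141, -0.0, -0.002]
contact_force: [1.7, 0.1, 0.2]
opening: 0.0001
t: 15.85
tool_pos: [0.6126, 0.1348, 0.0715]
tool_rot: [-3.142, -0.001, -0.001]
contact_force: [-0.4, 0.1, -0.5]
opening: -0.0002
t: 16.18
tool_pos: [0.6124, 0.131, 0.0711]
tool_rot: [-3.142, -0.001, 0.0]
contact_force: [0.5, 0.7, 0.6]
opening: -0.0001
```

```bash
python3 -m creep '[[255,0,1,0,0],[255,0,2,0,0],[255,0,3,0,0],[255,0,4,0,0],[255,0,5,0,0]]';  python3 -m creep '[[255,0,1,0,0],[255,0,2,0,0],[255,0,3,0,0],[255,0,4,0,0],[255,0,5,0,0]]';python3 -m creep '[[255,0,1,0,0],[255,0,2,0,0],[255,0,3,0,0],[255,0,4,0,0]]'
```

```text
t: 16.6
tool_pos: [0.6125, 0.1265, 0.0712]
tool_rot: [-3.14, -0.001, -0.0]
contact_force: [-0.1, 2.8, 0.0]
opening: -0.0003
t: 17.02
tool_pos: [0.6125, 0.121, 0.0711]
tool_rot: [-3.141, -0.001, 0.0]
contact_force: [0.0, 2.8, 0.9]
opening: 0.0
t: 17.35
tool_pos: [0.6125, 0.1169, 0.0712]
tool_rot: [-3.142, -0.001, 0.0]
contact_force: [1.2, 2.8, -0.4]
opening: 0.0
```

```bash
python3 -m creep '[[255,0,1.5,0,0],[255,0,3,0,0],[255,0,4.5,0,0],[255,0,6,0,0],[255,0,7.5,0,0],[255,0,9,0,0],[255,0,10.5,0,0],[255,0,12,0,0]]';  python3 -m creep '[[255,0,1.5,0,0],[255,0,3,0,0],[255,0,4.5,0,0],[255,0,6,0,0]]';python3 -m creep '[[255,0,1,0,0],[255,0,2,0,0],[255,0,3,0,0],[255,0,4,0,0]]'; python3 -m creep '[[255,0,1,0,0],[255,0,2,0,0],[255,0,3,0,0],[255,0,4,0,0]]'
```

```text
t: 18.02
tool_pos: [0.6125, 0.1049, 0.0712]
tool_rot: [-3.142, -0.001, 0.0]
contact_force: [0.2, 2.5, 0.0]
opening: 0.0005
t: 18.35
tool_pos: [0.6125, 0.0989, 0.0712]
tool_rot: [-3.142, -0.001, 0.0]
contact_force: [0.1, 1.4, -0.1]
opening: -0.0001
t: 18.68
tool_pos: [0.6125, 0.0949, 0.0712]
tool_rot: [-3.142, -0.001, 0.0]
contact_force: [0.1, 3.8, 0.6]
opening: 0.0002
t: 19.02
tool_pos: [0.6125, 0.0909, 0.0711]
tool_rot: [3.142, 0.001, -0.0]
contact_force: [-0.5, 3.5, -0.5]
opening: -0.0004
```

```bash
python3 -m creep '[[255,0,1,0,0],[255,0,2,0,0],[255,0,3,0,0],[255,0,4,0,0]]'; python3 -m creep '[[255,0,1,0,0],[255,0,2,0,0],[255,0,3,0,0],[255,0,4,0,0]]';python3 -m creep '[[255,0,0.5,0,0],[255,0,1,0,0],[255,0,1.5,0,0],[255,0,2,0,0]]'
```

```text
t: 19.35
tool_pos: [0.6125, 0.0869, 0.0711]
tool_rot: [3.142, 0.001, 0.0]
contact_force: [-0.5, 2.8, -0.6]
opening: -0.0
t: 19.68
tool_pos: [0.6125, 0.0829, 0.0711]
tool_rot: [-3.142, -0.001, 0.0]
contact_force: [-0.9, 2.6, -0.1]
opening: 0.0001
t: 20.02
tool_pos: [0.6125, 0.081, 0.0711]
tool_rot: [-3.142, -0.001, 0.0]
contact_force: [0.4, 2.5, -0.2]
opening: -0.0
```

```bash
python3 -m creep '[[255,0,0.5,0,0],[255,0,1,0,0],[255,0,1.5,0,0],[255,0,2,0,0]]'; python3 -m creep '[[255,0,0.5,0,0],[255,0,1,0,0],[255,0,1.5,0,0]]';python3 -m creep '[[255,0,0.4,0,0],[255,0,0.8,0,0]]';python3 -m creep '[[255,0,0.4,0,0]]';python3 -m creep '[[255,0,0.4,0,0]]'
```

```text
t: 20.35
tool_pos: [0.6125, 0.079, 0.0712]
tool_rot: [-3.142, -0.001, 0.0]
contact_force: [-0.3, 2.5, -0.8]
opening: -0.0003
t: 20.6
tool_pos: [0.6125, 0.0778, 0.0711]
tool_rot: [-3.141, -0.001, 0.0]
contact_force: [-0.1, 5.0, -0.6]
opening: -0.0
t: 20.77
tool_pos: [0.6125, 0.0778, 0.0712]
tool_rot: [-3.139, -0.001, -0.0]
contact_force: [-0.9, 7.2, 0.1]
opening: -0.0001
t: 20.85
tool_pos: [0.6125, 0.0777, 0.0712]
tool_rot: [-3.139, -0.001, -0.0]
contact_force: [0.0, 8.9, 0.1]
opening: -0.0001
t: 20.93
tool_pos: [0.6125, 0.0777, 0.0712]
tool_rot: [-3.138, -0.001, -0.0]
contact_force: [-0.6, 10.0, -0.9]
opening: -0.0001
```

```bash
python3 -m creep '[[255,0,-2,0,0],[255,0,-5,0,0],[255,0,-12,0,0],[255,0,-22,0,0],[255,0,-30,-15,0],[255,0,-30,-45,0],[255,-20,-30,-80,0],[255,-50,-20,-110,0],[255,-80,0,-125,0],[255,-80,20,-125,0],[255,-80,20,-125,0],[255,-80,20,-125,0]]'; python3 - <<'E'
from h import *
im=ctrl.get_image("wrist");cv2.imwrite("pics/w8.png",im[...,::-1])
o=ctrl.get_obs();print(o["t"],o["tool_pos"],o["contact_force"])
E
```

```text
t: 21.93
tool_pos: [0.5326, 0.0558, 0.1967]
tool_rot: [-3.142, 0.001, -0.002]
contact_force: [0.8, 0.1, 0.3]
opening: -0.0001
21.9833 [0.53257796 0.05618385 0.19599969] [-0.51772931 -0.19768376 -0.01106874]
```

View pics/w8.png

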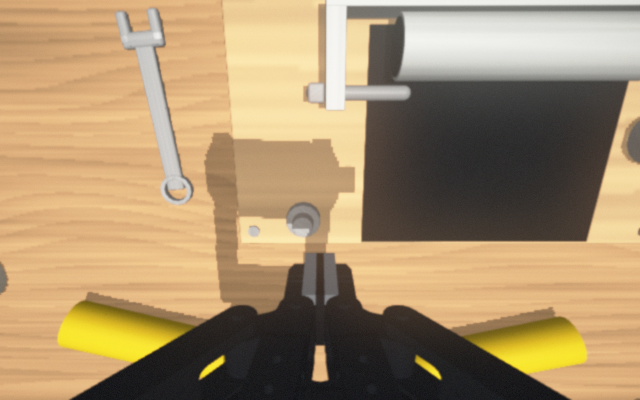

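```bash
python3 - <<'E'
from h import *
c=ctrl.calibration("wrist")
f=lambda z,*p:print(z,np.round(toplane(c,p,z)[:,:2],4).tolist())
f(.088,(306,92),(321,92));f(.046,(411,92),(420,45),(630,45))
E
```

```text
0.088 [[0.6118, 0.0651], [0.6118, 0.0546]]
0.046 [[0.6118, -0.0193], [0.6469, -0.0234], [0.6467, -0.1881]]
```

```bash
python3 -c "
from station import ctrl
print(ctrl.finish_job())"
```

```text
the job is handed in; nothing more can be done
None
```

I rolled the tube home against the buffer and slid the keeper bolt across behind it to a firm stop. I handed the job in at about 22 s of the 72 s allowed; no verdict comes back.

- **Tube:** I pushed it with both open fingers. It stayed about 0.06 rad off square until one end met the buffer, then came parallel under about 3 N. I held it for over a second at about 6–7 N, a little under the 8 N asked. There was also about 5 N upward on the fingers, so the total was about 9 N at most.
- **Bolt:** It slid at about 2.5–3.8 N, then stopped dead at a steady position. I let the push rise to 10 N against that stop before backing off.
- **Last picture:** The tube is still home, with two points along it agreeing to 0.2 mm in x. The bolt tip is about 15 mm past the tube's end, and the gripper is clear of everything. The wrench and collar have not moved; I did not check the other bystanders again at the end.
- **Not confirmed:** I inferred "fully across" from the hard stop. The gripper's own movement gives about 50 mm of travel and the pictures give about 46–49 mm. The bolt's starting position, anywhere from 0 to 8 mm, adds to that and was not measured separately.

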